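# Count out levelling feet on the scale and lock the pot rack

### The job

Count out the levelling feet that are in stock: set the empty white tray squarely in the middle of the scale's platform and press the tare key all the way down while the tray is still empty. Then reach down into the deep pots, take out every foot there is and set (do not drop) each one in the tray on the scale; last of all, swing the rack's keeper bar fully home into its catch. Leave the other things on the bench where they are.

Things in the scene. Friction and masses are not known exactly. Their poses are not given: they have to be found in the camera images.
- rack: fixed rack: a dark base plate 310 x 186 mm (x, y), 12 mm thick, with four deep pots; origin at the centre of its underside, z up, x away from the robot. The hinge post of the keeper bar stands on its +x side, the catch, 140 mm high, at x = -134 mm. Its place and yaw vary
- pot_rims (a point): centre of the 2 x 2 block of oblong aluminium pots, at rim height (110 mm); axes as the rack's. Pots are centred at x = +-58, y = +-46 mm, 108 x 80 mm inside (x, y), walls 3 mm, floor 98 mm below the rim. A wide-open gripper does not fit in: enter with fingers shut, open about 26 mm, along x, just above the foot. Some pots may be empty
- foot1: machine levelling foot: a black disc 38 mm across and 10 mm thick with an upright plain steel stem 14 mm in diameter above it, 70 mm tall overall, about 90 g; origin: centre of the disc's underside, z up the stem. At first it stands on the floor of one pot of the rack, within 3 mm (x) and 8 mm (y) of its middle. None if absent today; all feet are alike
- foot2: machine levelling foot: a black disc 38 mm across and 10 mm thick with an upright plain steel stem 14 mm in diameter above it, 70 mm tall overall, about 90 g; origin: centre of the disc's underside, z up the stem. At first it stands on the floor of one pot of the rack, within 3 mm (x) and 8 mm (y) of its middle. None if absent today; all feet are alike
- foot3: machine levelling foot: a black disc 38 mm across and 10 mm thick with an upright plain steel stem 14 mm in diameter above it, 70 mm tall overall, about 90 g; origin: centre of the disc's underside, z up the stem. At first it stands on the floor of one pot of the rack, within 3 mm (x) and 8 mm (y) of its middle. None if absent today; all feet are alike
- foot4: machine levelling foot: a black disc 38 mm across and 10 mm thick with an upright plain steel stem 14 mm in diameter above it, 70 mm tall overall, about 90 g; origin: centre of the disc's underside, z up the stem. At first it stands on the floor of one pot of the rack, within 3 mm (x) and 8 mm (y) of its middle. None if absent today; all feet are alike
- tray: loose white weighing tray, 150 x 140 mm (x, y), 30 mm high, walls and floor 4 mm, 220 g. An upright lug to lift it by stands on its -y side: 34 mm long (x), 16 mm thick (y), centred at y = -74 mm, from the underside to 52 mm up, flat on both faces. Origin: centre of the underside, z up
- platform (a point): centre of the top face of the scale's steel platform (200 x 190 mm), 60 mm above the bench; x, y axes along the platform's sides, x away from the robot. The scale is fixed; its grey housing is 300 x 200 mm, with a console 50 mm high and 90 mm deep on the -x side
- tare_top (a point): centre of the top of the tare key: a round grey push button of 30 mm diameter on the console of the scale, on its robot side; pressed downward
- tare (a joint): travel of the tare key in m: 0 released, 0.006 fully down (about 5 N); springs back
- keeper (a joint): angle of the keeper bar in rad about a vertical axis: 0 fully home in its catch (a stop), 1.75 to 2.0 at the start, swung open towards the middle of the bench; grows counter-clockwise seen from above; light friction (0.6 N at the knob), stays where it is left
- keeper_knob (a point): middle of the black upright knob on the keeper bar, 16 mm in diameter and 40 mm tall (126 to 166 mm above the bench), 135 mm from the hinge axis. The bar is steel, 18 mm wide, 8 mm thick, 272 mm long from the hinge, its top 126 mm above the bench, so it passes over the pots' rims; shut, it lies along the rack's -x direction with the knob over the middle of the rack
- keeper_hinge (a point): point on the keeper bar's vertical hinge axis at the bar's mid-height, on the rack's far side (x = +135 mm in the rack's frame)
- screwdriver: bystander: screwdriver 190 mm long lying beyond the tray
- tape: bystander: grey roll of tape 84 mm across, 24 mm high, at the back in the middle of the bench
- bottle: bystander: clear water bottle 64 mm across, 190 mm tall, at the back right
- reel: bystander: green reel 90 mm across, 66 mm tall, at the back
- carton: bystander: small cardboard box 90 x 130 x 70 mm left of the rack
- jar: bystander: clear jar 68 mm across, 85 mm tall, right of the scale
Not all that is in view belongs to the job. Several things look just like the tray: the one meant starts farthest to the robot's left.

How it is judged:
By the outcome, as a careful person would: the job done as asked, in the order asked, and still so for the second after the job is handed in, with the robot touching nothing.
Of foot1, foot2, foot3, foot4 only 2 to 4 are there at a start; the rules pass over those that are not, and their reading is None.
At some moment in a run one of tray may be knocked a few centimetres aside while the robot is not near it.
It also fails if it takes over 210 s, if anything falls off the work surface, if the arm or the gripper's body presses on something with over 40 N, if the wrist force passes 120 N, or if a joint passes its speed limit or range.

### The arm

A 7-joint arm with a two-finger parallel gripper is mounted at the origin on the work surface. World frame = base frame: x ahead of the robot, y to its left, z up, the work surface at z = 0. Lengths are in m, angles in rad, forces in N, time in s.
With the tool pointing down it reaches from about 0.425 to 0.925 m from the base axis. Payload 6.8 kg.
Tool frame: the origin (TCP) lies on the centre line of the jaws, within the pads' length; the fingertips stand 17 mm ahead of it and the grasp point (between the pads) lies 2 mm behind it; z points along the fingers, x is the direction in which the jaws open and shut, and the axes are right-handed (so a half turn about z gives the same grasp; the last joint's range is limited). The gripper opens to 85 mm and grips with 20 to 120 N. Pads are 22 mm wide; open, the fingers measure 114 mm over their backs; the gripper's body (76 mm by 85 mm) begins 54 mm behind the grasp point. The pads swing forward as they close: fully open they stand 13 mm farther back than shut.
Start: joints at [-0.108, 0.477, 0.022, 1.555, -0.011, 1.109, -0.083], TCP at [0.675, 0, 0.248] pointing down, gripper open.
Joint ranges: [-2.96, 2.96], [-0.34, 2.1], [-1.41, 1.46], [0.24, 2.44], [-1.37, 4.51], [0.17, 1.92], [-2.96, 2.96]. Speed limits (rad/s): [2.39, 2.39, 3.14, 3.14, 3.14, 3.14, 3.14].

### API

Orientations are given as a rotation vector (axis times angle).
In Python, from bench import r gives the robot as it stands.
- The arm moves only by the tool arm_command, never from a script. Its argument "increments" is a list of rows, each a list of 3 entries, a list of its own where there are three numbers: the shift along the world's x, y, z in m, then the turn, a rotation vector about the world's x, y, z in rad, then the opening in per cent of the stroke, from 0 (shut) to 100 (fully open). A call has 1 to 10 rows; each row is the pose to reach, as a shift and turn from the pose commanded when the call began; what a row does not reach only later rows make up. A row lasts 1/10 s, in which the tool goes at most 50 mm and 8.59 degrees, less where a joint would pass 70% of its speed; a pose out of reach is approached as far as the arm can. A call with a gripper value outside its range is refused whole. The fingers move at their own pace and stop on an object; "newtons" is the grip in N (left out, the last holds). Time passes only in rows, so rows that repeat a pose let the fingers close. It gives the time, the measured TCP pose, the force and the opening at its end, in the units of the state.
- r.get_obs(): the state, without advancing time (a new reading comes with each control period).
- r.grab_frame(name): name is "scene" or "side" or "wrist"; returns the picture (480x640x3 uint8, blue, green, red); there is no depth.
- r.camera_model(name): a dict with "camera_matrix" (3x3 intrinsics, pixels), "camera_from_world" (4x4, takes a point from world to camera coordinates). Camera axes: x right, y down, z forward; pixel columns grow to the right and rows downward; lengths in m; the calibration is good to about 2 mm. A picture is of the moment at which its call begins: read the wrist's pose just before it. camera_model takes no time and is no camera call; for the wrist camera it gives the pose at the moment of the call.
- r.hand_in(): hands the job in, once; it reports no verdict.
The state is a dict: "clock": time; "joints": joint angles; "qvel": joint speeds; "tau": joint torques, N m; "tcp_pos": TCP position; "orientation": TCP orientation; "contact_force": force on the tool from outside, world axes, zero at the start; "moment": the same for the moment, N m; "grip_width": finger opening in m.
Only numpy, scipy, OpenCV 4.12 (cv2) and the standard library are available. Lean on these libraries where they do the work, as an engineer would, in place of code of your own. Each camera call takes 0.05 s, during which the arm holds its last target. There are 200 camera calls.

## Working session

There is one attempt and no reset: what is moved stays moved. The work goes in short steps, Python scripts to look and compute and a tool call to move; the robot and the scene stay as the last step left them, time stands still between calls to the robot, and variables do not carry over. Pictures are saved under pics/ and viewed, about 12 in all and at most 16, crops included, and the job is handed in when it is done.

Besides the shell and the picture viewer there is one more tool, called after "Call:" as name(argument=value, ...), one argument or row to a line, values as JSON. arm_command: Moves the arm, as the interface text tells. Its arguments: {"type":"object","properties":{"increments":{"type":"array","items":{"type":"array"}},"newtons":{"type":"number"}},"required":["increments"]}

```bash
mkdir -p pics; ls; cat > h.py <<'E'
import numpy as np,cv2
from bench import r
def snap(cam,fn,crop=None,s=1):
    cm=r.camera_model(cam); im=r.grab_frame(cam)
    np.savez('pics/'+fn+'.npz',K=cm['camera_matrix'],T=cm['camera_from_world'])
    cv2.imwrite('pics/'+fn+'_raw.png',im)
    if crop: a,b,c,d=crop; im=im[b:d,a:c]
    cv2.imwrite('pics/'+fn+'.png',cv2.resize(im,None,fx=s,fy=s,interpolation=cv2.INTER_CUBIC))
def KT(fn):
    d=np.load('pics/'+fn+'.npz'); return np.array(d['K']),np.array(d['T'])
def at(fn,u,v,z):
    K,T=KT(fn); R,t=T[:3,:3],T[:3,3]; c=-R.T@t
    d=R.T@np.linalg.inv(K)@[u,v,1]; return c+d*(z-c[2])/d[2]
def pix(fn,p):
    K,T=KT(fn); q=K@(T[:3,:3]@np.array(p)+T[:3,3]); return q[:2]/q[2]
E
python3 - <<'E'
from h import *
import json
print(r.get_obs())
snap('scene','s0'); snap('side','d0'); snap('wrist','w0')
E
```

```text
pics
{'clock': 0.0, 'joints': array([-0.10811652,  0.47778312,  0.02232906,  1.55647802, -0.0115052 ,
        1.10929388, -0.08309543]), 'qvel': array([ 2.32454570e-03, -1.07082260e-03, -1.08711107e-03,  2.86065572e-04,
        1.25222071e-03,  1.44107229e-03, -3.34928800e-06]), 'tau': array([-5.45967814e-04, -5.96443820e+01,  1.60769675e+00, -2.81194621e+01,
        1.24063640e-02,  9.39900521e-03,  2.20753498e-05]), 'tcp_pos': array([6.74426442e-01, 5.32950708e-06, 2.47325650e-01]), 'orientation': array([ 3.14146459e+00,  7.78765280e-05, -2.87449208e-03]), 'contact_force': array([-0.32334619, -0.58018931, -0.15831646]), 'moment': array([-0.03535862, -0.02101849, -0.0029488 ]), 'grip_width': 0.08552114333297506}
```

View pics/s0.png

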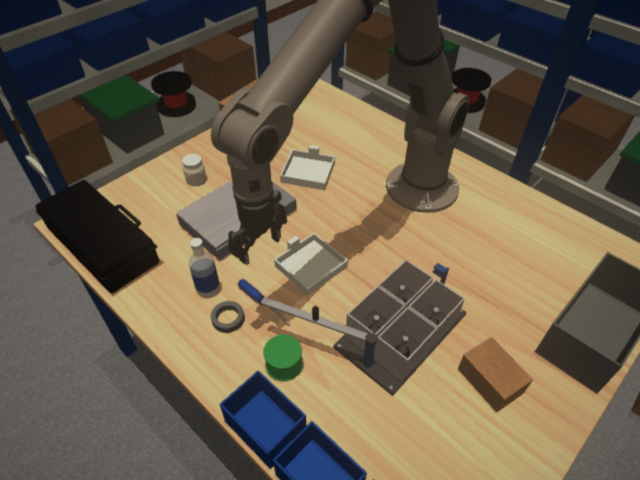

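View pics/d0.png

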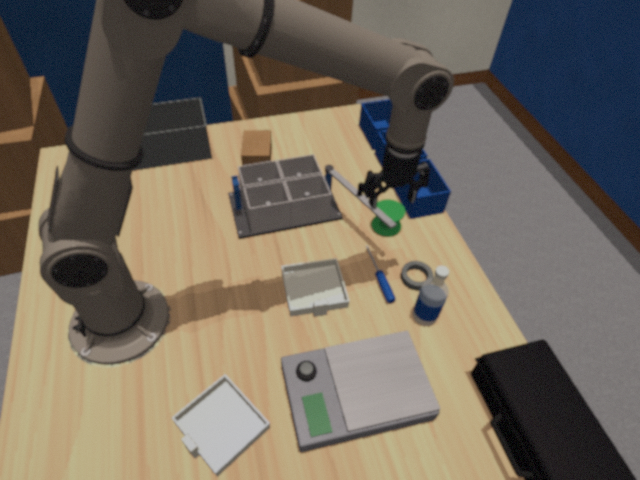

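The scene view shows four pots, with stems near (403,290), (436,310), (377,318) and (406,340). There are two candidate trays: A at scene (312,263) / side (315,287), and B at scene (308,170) / side (221,424). A is farther to the robot's left (+y), so I choose A. I'll check it close up.

```bash
python3 - <<'E'
from h import *
a=cv2.imread('pics/d0_raw.png'); b=cv2.imread('pics/s0_raw.png')
cv2.imwrite('pics/c1.png',cv2.resize(a[250:450,210:450],None,fx=3,fy=3,interpolation=2))
cv2.imwrite('pics/c2.png',cv2.resize(b[225:395,260:480],None,fx=3.5,fy=3.5,interpolation=2))
cv2.imwrite('pics/c3.png',cv2.resize(a[140:250,220:440],None,fx=3.5,fy=3.5,interpolation=2))
print(at('d0',315,287,0), at('d0',221,424,0))
E
```

```text
[ 0.4924451  -0.02266486  0.        ] [ 0.20414635 -0.31532073  0.        ]
```

View pics/c1.png

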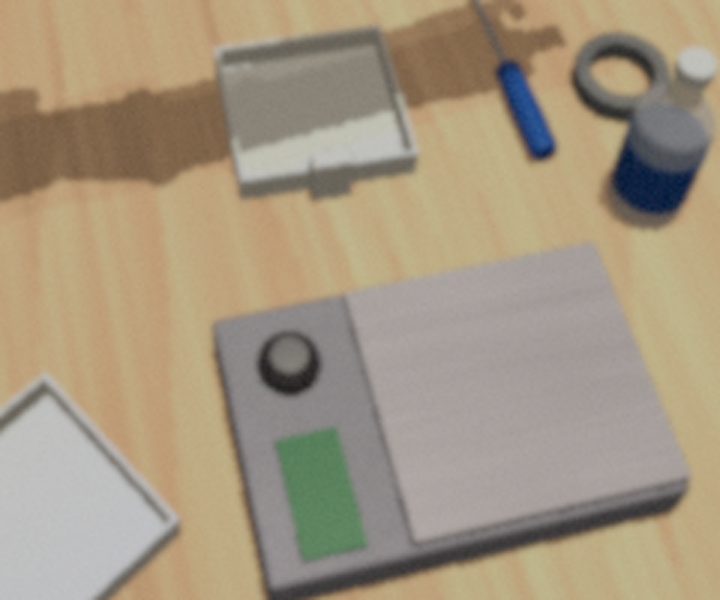

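View pics/c2.png

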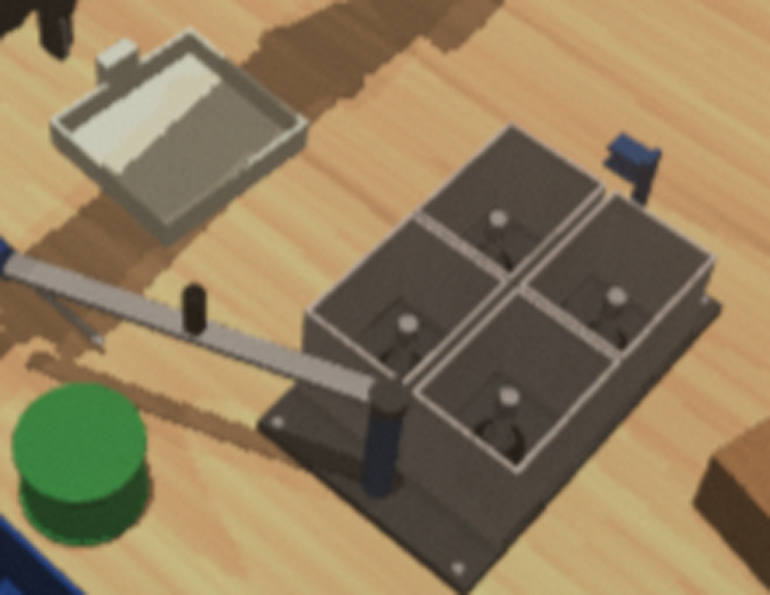

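View pics/c3.png

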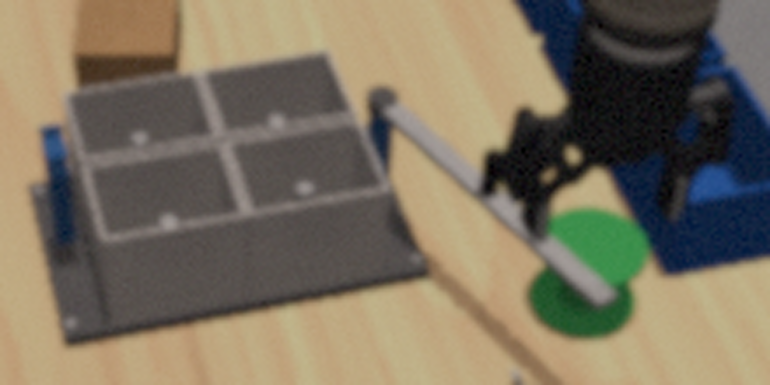

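The crops show tray A with its lug on the -y side, the scale with its key at the left, and four pots each holding a foot. Next I'll work out positions from both views.

```bash
cat >> h.py <<'E'
def c1(u,v): return ('d0',210+u/3,250+v/3)
def c2(u,v): return ('s0',260+u/3.5,225+v/3.5)
def c3(u,v): return ('d0',220+u/3.5,140+v/3.5)
def yaw(p,q): return np.degrees(np.arctan2(q[1]-p[1],q[0]-p[0]))
def tri(*obs):
    A=[]
    for fn,u,v in obs:
        K,T=KT(fn); P=K@T[:3]; A+= [u*P[2]-P[0], v*P[2]-P[1]]
    A=np.array(A); return np.linalg.lstsq(A[:,:3],-A[:,3],rcond=None)[0]
E
python3 - <<'E'
from h import *
np.set_printoptions(precision=4,suppress=True)
def rect(n,ps,f,z):
    P=np.array([at(*f(*p),z) for p in ps]); print(n,P.mean(0)); 
    for i in range(4): q=P[(i+1)%4]-P[i]; print('  ',P[i],'len',np.linalg.norm(q),'ang',np.degrees(np.arctan2(q[1],q[0])))
rect('tray d',[(218,50),(378,33),(413,153),(240,185)],c1,.03)
rect('tray s',[(52,125),(190,32),(306,123),(168,222)],c2,.03)
print('lug s',at(*c2(117,52),.052))
rect('plat d',[(347,296),(592,245),(685,478),(415,543)],c1,.06)
for z in (.055,.06,.065): print('key',at(*c1(290,352),z))
rect('rim s',[(512,127),(713,260),(517,468),(308,315)],c2,.11)
rect('rim d',[(70,95),(328,57),(388,185),(105,240)],c3,.11)
for a,b in [((499,218),(169,221)),((407,323),(304,188)),((616,296),(140,137)),((509,397),(277,121))]:
    print('stem',at(*c2(*a),.082),at(*c3(*b),.082),tri(c2(*a),c3(*b)))
print('hinge',at(*c2(388,388),.13),at(*c3(382,97),.13)); print('knob',at(*c2(194,290),.166)); print('knobbase',at(*c2(196,330),.126))
E
```

```text
tray d [ 0.4862 -0.034   0.03  ]
   [0.421  0.0409 0.03  ] len 0.14249097606501848 ang -6.567465660030048
   [0.5626 0.0246 0.03  ] len 0.12836341286835531 ang -93.90637636396121
   [ 0.5538 -0.1035  0.03  ] len 0.14629230740812785 ang 177.8860486664947
   [ 0.4076 -0.0981  0.03  ] len 0.13960883690253262 ang 84.49965854139536
tray s [ 0.4886 -0.0247  0.03  ]
   [ 0.5593 -0.0959  0.03  ] len 0.14750502657406894 ang 176.48735529455254
   [ 0.4121 -0.0869  0.03  ] len 0.1343676046077797 ang 87.06683284430217
   [0.419  0.0473 0.03  ] len 0.1452197683924712 ang -4.161203754323155
   [0.5638 0.0368 0.03  ] len 0.13276723209219218 ang -91.93577361996522
lug s [ 0.4829 -0.0997  0.052 ]
plat d [ 0.5523 -0.3255  0.06  ]
   [ 0.4586 -0.2301  0.06  ] len 0.194641494188238 ang -1.6168218022180172
   [ 0.6532 -0.2356  0.06  ] len 0.1852616875351374 ang -92.41985927398194
   [ 0.6454 -0.4207  0.06  ] len 0.1935018126589393 ang 178.46978194547373
   [ 0.4519 -0.4155  0.06  ] len 0.18554169086329722 ang 87.93337925138201
key [ 0.4067 -0.2606  0.055 ]
key [ 0.406  -0.2628  0.06  ]
key [ 0.4054 -0.26
[... 362 characters left out ...]

   [0.3705 0.3642 0.11  ] len 0.22025465687543486 ang -0.993383224449285
   [0.5907 0.3604 0.11  ] len 0.16216103978831162 ang -88.26287160033317
   [0.5957 0.1983 0.11  ] len 0.22726940597631695 ang -178.53116158145576
   [0.3685 0.1925 0.11  ] len 0.17174303606375843 ang 89.31359707647411
stem [0.4235 0.2339 0.082 ] [0.4243 0.2285 0.082 ] [0.4233 0.2325 0.0795]
stem [0.5389 0.2433 0.082 ] [0.5381 0.2391 0.082 ] [0.5382 0.2421 0.0796]
stem [0.421  0.3341 0.082 ] [0.4209 0.3309 0.082 ] [0.4206 0.3334 0.0804]
stem [0.5372 0.3295 0.082 ] [0.5366 0.3229 0.082 ] [0.5365 0.3281 0.0785]
hinge [0.6128 0.283  0.13  ] [0.6133 0.2781 0.13  ]
knob [0.6619 0.159  0.166 ]
knobbase [0.6639 0.1627 0.126 ]
```

```bash
python3 - <<'E'
from h import *
K,T=KT('w0'); print(K,-T[:3,:3].T@T[:3,3],T[:3,:3])
E
```

```text
[[423.46427296   0.         315.84323516]
 [  0.         423.46427296 239.45501306]
 [  0.           0.           1.        ]] [0.67399766 0.08318528 0.3735008 ] [[ 9.99998700e-01 -3.75557759e-05 -1.61190960e-03]
 [ 4.77708341e-04 -9.47940425e-01  3.18447361e-01]
 [-1.53995381e-03 -3.18447717e-01 -9.47939175e-01]]
```

Call:
arm_command(
  increments=[
    [[-0.04, -0.02, 0], [0, 0, -0.15], 100],
    [[-0.08, -0.04, 0], [0, 0, -0.3], 100],
    [[-0.12, -0.06, 0], [0, 0, -0.45], 100],
    [[-0.15, -0.08, 0], [0, 0, -0.6], 100],
    [[-0.19, -0.1, 0], [0, 0, -0.75], 100],
    [[-0.19, -0.1, -0.02], [0, 0, -0.9], 100],
    [[-0.19, -0.1, -0.03], [0, 0, -1.05], 100],
    [[-0.19, -0.1, -0.03], [0, 0, -1.2], 100],
    [[-0.19, -0.1, -0.03], [0, 0, -1.35], 100],
    [[-0.19, -0.1, -0.03], [0, 0, -1.5], 100],
  ],
)

```text
clock: 1.15
tcp_pos: [0.4847, -0.1, 0.2181]
orientation: [2.292, -2.148, -0.001]
contact_force: [-0.4, 0.0, 1.1]
grip_width: 0.0857
```

Call:
arm_command(
  increments=[
    [[0, 0, -0.02], [0, 0, -0.14], 100],
    [[0, 0, -0.02], [0, 0, -0.14], 100],
    [[0, 0, -0.02], [0, 0, -0.14], 100],
    [[0, 0, -0.02], [0, 0, -0.14], 100],
  ],
)

```text
clock: 1.55
tcp_pos: [0.4853, -0.1, 0.1989]
orientation: [-2.146, 2.294, -0.001]
contact_force: [-0.1, 0.0, 0.5]
grip_width: 0.0855
```

```bash
python3 - <<'E'
from h import *
print(r.get_obs()['joints'],r.camera_model('wrist')['camera_from_world'])
snap('wrist','w1')
E
```

```text
[-0.18773763  0.24425628  0.30960484  2.04507722 -0.09699883  0.86517338
 -1.46112673] [[-0.06651634 -0.99778439 -0.00137279 -0.06623502]
 [-0.94565263  0.062602    0.31909573  0.43866285]
 [-0.3183028   0.02252326 -0.94772149  0.49073558]
 [ 0.          0.          0.          1.        ]]
```

View pics/w1.png

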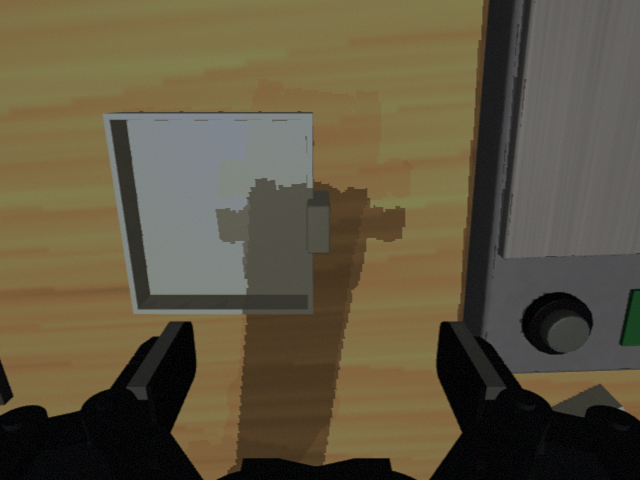

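The wrist view shows the tray rim corners at (105,114), (312,113), (313,313) and (135,313). The lug's top face spans (308,204) to (329,252), and the key top is around (564,334).

```bash
python3 - <<'E'
from h import *
np.set_printoptions(precision=4,suppress=True)
P=[at('w1',*p,.03) for p in [(105,114),(312,113),(313,313),(135,313)]]
for i in range(4): print(P[i],np.linalg.norm(P[(i+1)%4]-P[i]),yaw(P[i],P[(i+1)%4]))
print(np.mean(P,0))
L=[at('w1',*p,.052) for p in [(308,204),(329,204),(329,252),(308,252)]]
print(L,np.mean(L,0))
for z in(.055,.06,.065):print(at('w1',564,334,z))
print('plat corner',at('w1',503,256,.06), at('w1',521,30,.06))
E
```

```text
[0.5652 0.0372 0.03  ] 0.13845961529158474 -93.5458353398461
[ 0.5566 -0.101   0.03  ] 0.14971345030567534 176.31894750769274
[ 0.4072 -0.0913  0.03  ] 0.13906714129358652 86.22871171510462
[0.4164 0.0474 0.03  ] 0.14916890770634858 -3.9144857393314716
[ 0.4864 -0.0269  0.03  ]
[array([ 0.5   , -0.0946,  0.052 ]), array([ 0.499 , -0.1084,  0.052 ]), array([ 0.4653, -0.1065,  0.052 ]), array([ 0.4662, -0.0921,  0.052 ])] [ 0.4826 -0.1004  0.052 ]
[ 0.3917 -0.2733  0.055 ]
[ 0.3949 -0.2702  0.06  ]
[ 0.3981 -0.2671  0.065 ]
plat corner [ 0.4577 -0.2224  0.06  ] [ 0.5947 -0.2224  0.06  ]
```

Call:
arm_command(
  increments=[
    [[-0.003, -0.001, -0.04], [0, 0, 0], 60],
    [[-0.003, -0.001, -0.08], [0, 0, 0], 60],
    [[-0.003, -0.001, -0.12], [0, 0, 0], 60],
    [[-0.003, -0.001, -0.15], [0, 0, 0], 60],
    [[-0.003, -0.001, -0.162], [0, 0, 0], 60],
    [[-0.003, -0.001, -0.162], [0, 0, 0], 60],
    [[-0.003, -0.001, -0.162], [0, 0, 0], 0],
    [[-0.003, -0.001, -0.162], [0, 0, 0], 0],
    [[-0.003, -0.001, -0.162], [0, 0, 0], 0],
    [[-0.003, -0.001, -0.162], [0, 0, 0], 0],
  ],
  newtons=80,
)

```text
clock: 2.6
tcp_pos: [0.4833, -0.1012, 0.038]
orientation: [-2.142, 2.295, -0.004]
contact_force: [-1.6, -0.1, 6.6]
grip_width: 0.015
```

Call:
arm_command(
  increments=[
    [[0, 0, 0], [0, 0, 0], 0],
    [[0, 0, 0], [0, 0, 0], 0],
    [[0, 0, 0], [0, 0, 0], 0],
  ],
)

```text
clock: 2.9
tcp_pos: [0.4834, -0.1012, 0.038]
orientation: [-2.142, 2.295, -0.004]
contact_force: [-0.6, -0.8, 6.3]
grip_width: 0.0151
```

Call:
arm_command(
  increments=[
    [[0, 0, 0.01], [0, 0, 0], 0],
    [[0, 0, 0.03], [0, 0, 0], 0],
    [[0, 0, 0.07], [0, 0, 0], 0],
    [[0, 0, 0.11], [0, 0, 0], 0],
    [[0.02, -0.02, 0.15], [0, 0, 0], 0],
    [[0.04, -0.05, 0.18], [0, 0, 0], 0],
    [[0.06, -0.08, 0.2], [0, 0, 0], 0],
    [[0.08, -0.11, 0.205], [0, 0, 0], 0],
    [[0.08, -0.114, 0.205], [0, 0, 0], 0],
    [[0.08, -0.114, 0.205], [0, 0, 0], 0],
  ],
)

```text
clock: 3.9
tcp_pos: [0.5613, -0.2161, 0.2418]
orientation: [2.14, -2.299, 0.0]
contact_force: [-1.3, 0.8, -2.6]
grip_width: 0.0151
```

```bash
python3 - <<'E'
from h import *
print(r.get_obs()['tcp_pos'],r.get_obs()['contact_force'],r.get_obs()['grip_width'])
snap('wrist','w2')
E
```

```text
[ 0.5612925  -0.21607364  0.24181984] [-1.32879949  0.81456317 -2.6305427 ] 0.015061630851100422
```

View pics/w2.png

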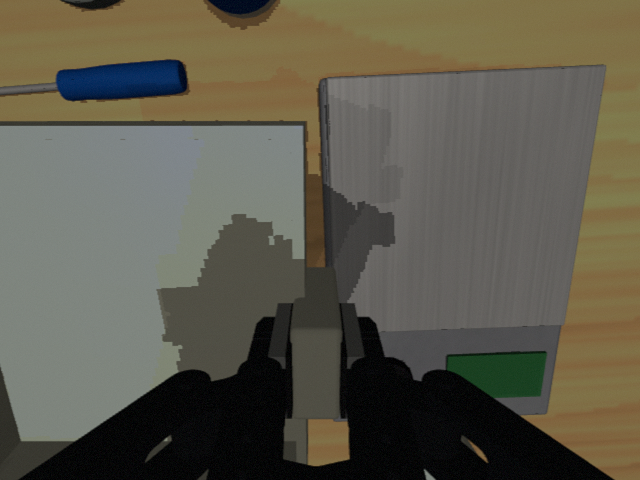

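The wrist view shows the held tray and the platform. Its corners are (322,79), (605,66) and (562,326), its left edge passes (330,268), and its front edge passes (388,331).

```bash
python3 - <<'E'
from h import *
np.set_printoptions(precision=4,suppress=True)
q=[at('w2',*p,.06) for p in [(322,79),(605,66),(562,326),(388,331),(332,268)]]
for p in q: print(p)
for i,j in [(0,1),(1,2),(2,3),(4,0)]: print(np.linalg.norm(q[j]-q[i]),yaw(q[i],q[j]))
print('c',(q[0]+q[2])/2)
t=[at('w2',*p,.24+.03-.038) for p in [(306,123),(0,122),(306,262)]]
print(t,yaw(t[0],t[1]))
E
```

```text
[ 0.6536 -0.2256  0.06  ]
[ 0.6482 -0.4164  0.06  ]
[ 0.4496 -0.4101  0.06  ]
[ 0.455  -0.2671  0.06  ]
[ 0.5145 -0.2242  0.06  ]
0.19080792983342768 -91.63102506317887
0.1987493145576319 178.20201511166314
0.14313156988804882 87.81791259010751
0.1391307035640911 -0.5892294279851014
c [ 0.5516 -0.3179  0.06  ]
[array([ 0.6351, -0.2172,  0.232 ]), array([ 0.6422, -0.1227,  0.232 ]), array([ 0.589 , -0.2136,  0.232 ])] 85.73120565490814
```

Call:
arm_command(
  increments=[
    [[-0.003, -0.04, 0], [0, 0, 0.02], 0],
    [[-0.006, -0.08, 0], [0, 0, 0.037], 0],
    [[-0.01, -0.12, 0], [0, 0, 0.037], 0],
    [[-0.01, -0.16, 0], [0, 0, 0.037], 0],
    [[-0.01, -0.176, 0], [0, 0, 0.037], 0],
    [[-0.01, -0.176, -0.04], [0, 0, 0.037], 0],
    [[-0.01, -0.176, -0.08], [0, 0, 0.037], 0],
    [[-0.01, -0.176, -0.11], [0, 0, 0.037], 0],
    [[-0.01, -0.176, -0.13], [0, 0, 0.037], 0],
    [[-0.01, -0.176, -0.13], [0, 0, 0.037], 0],
  ],
)

```text
clock: 4.95
tcp_pos: [0.5504, -0.387, 0.1077]
orientation: [2.187, -2.254, -0.012]
contact_force: [-0.3, 0.2, -2.0]
grip_width: 0.0149
```

```bash
python3 - <<'E'
from h import *
o=r.get_obs();print(o['tcp_pos'],o['orientation'],o['contact_force'],at('s0',193,163,.085))
snap('scene','s1',(150,130,350,280),4)
E
```

```text
[ 0.55039102 -0.38702256  0.10768355] [ 2.18734131 -2.25394893 -0.01234311] [-0.30304866  0.24958458 -2.00956911] [ 0.49364017 -0.53628142  0.085     ]
```

View pics/s1.png

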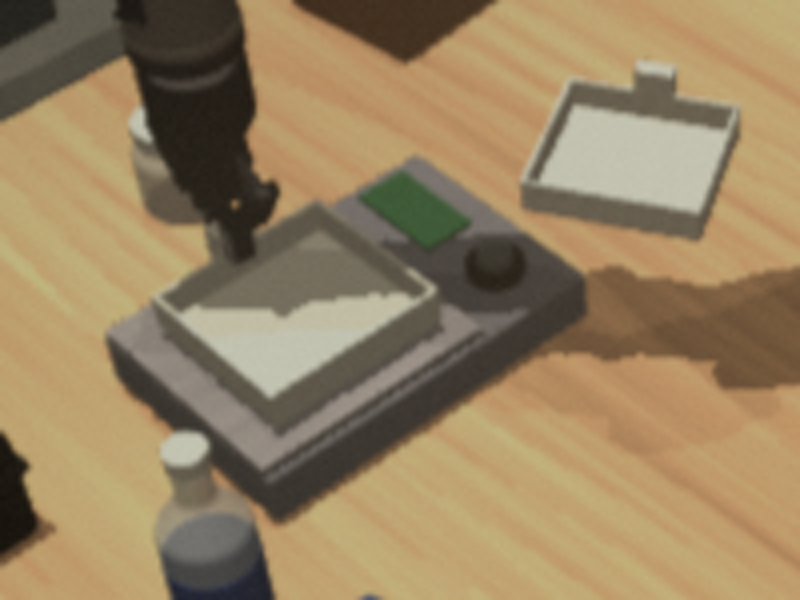

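The tray hovers over the platform and is well aligned. I'll lower it.

Call:
arm_command(
  increments=[
    [[0, 0, 0], [0, 0, 0], 0],
    [[0, 0, -0.003], [0, 0, 0], 0],
    [[0, 0, -0.006], [0, 0, 0], 0],
    [[0, 0, -0.008], [0, 0, 0], 0],
    [[0, 0, -0.01], [0, 0, 0], 0],
    [[0, 0, -0.01], [0, 0, 0], 0],
  ],
)

```text
clock: 5.6
tcp_pos: [0.5518, -0.3909, 0.101]
orientation: [2.185, -2.257, -0.001]
contact_force: [-0.1, 0.4, -1.8]
grip_width: 0.0152
```

Call:
arm_command(
  increments=[
    [[0, -0.001, -0.001], [0, 0, 0], 0],
    [[0, -0.001, -0.002], [0, 0, 0], 0],
    [[0, -0.001, -0.003], [0, 0, 0], 0],
    [[0, -0.001, -0.003], [0, 0, 0], 0],
    [[0, -0.001, -0.003], [0, 0, 0], 0],
  ],
)

```text
clock: 6.1
tcp_pos: [0.552, -0.3921, 0.0984]
orientation: [2.185, -2.257, 0.0]
contact_force: [-0.2, -0.0, -1.4]
grip_width: 0.0151
```

Call:
arm_command(
  increments=[
    [[0, 0, -0.001], [0, 0, 0], 0],
    [[0, 0, -0.002], [0, 0, 0], 0],
    [[0, 0, -0.002], [0, 0, 0], 0],
  ],
)

```text
clock: 6.4
tcp_pos: [0.552, -0.3922, 0.0981]
orientation: [-2.185, 2.257, -0.0]
contact_force: [-5.2, 3.2, 10.5]
grip_width: 0.0149
```

Call:
arm_command(
  increments=[
    [[0, 0, 0.001], [0, 0, 0], 45],
    [[0, 0, 0.001], [0, 0, 0], 45],
    [[0, 0, 0.001], [0, 0, 0], 45],
    [[0, 0, 0.02], [0, 0, 0], 45],
    [[0, 0, 0.06], [0, 0, 0], 45],
    [[0, 0, 0.1], [0, 0, 0], 45],
    [[-0.04, 0.03, 0.11], [0, 0, 0], 45],
    [[-0.08, 0.06, 0.11], [0, 0, 0], 20],
    [[-0.12, 0.09, 0.11], [0, 0, 0], 0],
    [[-0.15, 0.126, 0.11], [0, 0, 0], 0],
  ],
)

```text
clock: 7.4
tcp_pos: [0.3994, -0.2656, 0.2061]
orientation: [2.183, -2.259, -0.0]
contact_force: [0.6, 0.9, 0.0]
grip_width: 0.0002
```

Call:
arm_command(
  increments=[
    [[0, 0, 0], [0, 0, 0], 0],
    [[0, 0, 0], [0, 0, 0], 0],
    [[0, 0, 0], [0, 0, 0], 0],
  ],
)

```text
clock: 7.7
tcp_pos: [0.4032, -0.2668, 0.2068]
orientation: [-2.185, 2.257, -0.003]
contact_force: [-0.4, -0.4, 0.8]
grip_width: -0.0002
```

```bash
python3 - <<'E'
from h import *
o=r.get_obs();print(o['tcp_pos'],o['orientation'],o['contact_force'],o['joints'])
snap('wrist','w3')
E
```

```text
[ 0.40323713 -0.26677924  0.20678733] [-2.1852216   2.25662094 -0.00292857] [-0.39722142 -0.43691518  0.82573588] [ 0.10808202  0.2156126   0.39999654  2.06838687 -0.10843128  0.87516363
 -1.03370306]
```

View pics/w3.png

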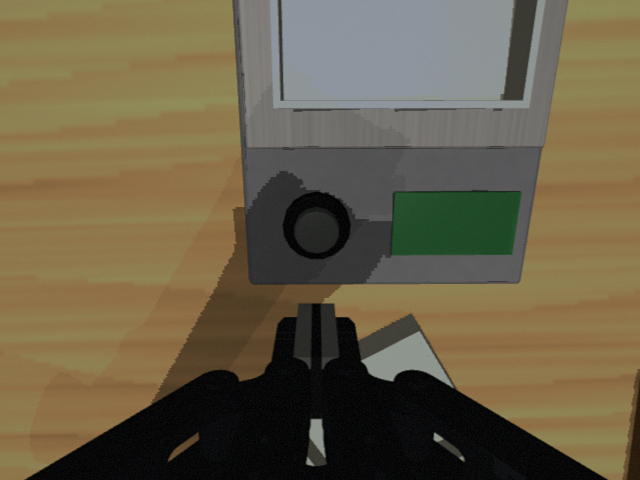

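The key top is at (317,231), and the tray sits on the platform with its near edge from (275,107) to (529,107).

```bash
python3 - <<'E'
from h import *
np.set_printoptions(precision=4,suppress=True)
print(tri(('w1',564,334),('w3',317,231)),tri(c1(290,352),('w1',564,334),('w3',317,231)))
for z in(.055,.06,.065,.07):print(at('w3',317,231,z))
a,b=at('w3',275,107,.09),at('w3',529,107,.09);print(a,b,(a+b)/2,np.linalg.norm(a-b),yaw(b,a))
a,b=at('w3',246,148,.06),at('w3',542,148,.06);print('plat',a,b,(a+b)/2,np.linalg.norm(a-b),yaw(b,a))
E
```

```text
[ 0.4004 -0.266   0.0672] [ 0.4028 -0.2659  0.0692]
[ 0.3974 -0.2663  0.055 ]
[ 0.399  -0.2663  0.06  ]
[ 0.4006 -0.2663  0.065 ]
[ 0.4021 -0.2664  0.07  ]
[ 0.4803 -0.2458  0.09  ] [ 0.4758 -0.3848  0.09  ] [ 0.4781 -0.3153  0.09  ] 0.13913788696208632 88.15345468615166
plat [ 0.4556 -0.223   0.06  ] [ 0.4495 -0.4106  0.06  ] [ 0.4526 -0.3168  0.06  ] 0.18767998832308308 88.15515675614793
```

Call:
arm_command(
  increments=[
    [[-0.002, 0.001, -0.04], [0, 0, 0], 0],
    [[-0.002, 0.001, -0.08], [0, 0, 0], 0],
    [[-0.002, 0.001, -0.11], [0, 0, 0], 0],
    [[-0.002, 0.001, -0.115], [0, 0, 0], 0],
    [[-0.002, 0.001, -0.115], [0, 0, 0], 0],
    [[-0.002, 0.001, -0.115], [0, 0, 0], 0],
  ],
)

```text
clock: 8.35
tcp_pos: [0.4012, -0.266, 0.0924]
orientation: [-2.184, 2.257, -0.003]
contact_force: [-0.0, -1.3, -0.4]
grip_width: -0.0001
```

Call:
arm_command(
  increments=[
    [[0, 0, -0.003], [0, 0, 0], 0],
    [[0, 0, -0.006], [0, 0, 0], 0],
    [[0, 0, -0.008], [0, 0, 0], 0],
    [[0, 0, -0.008], [0, 0, 0], 0],
  ],
)

```text
clock: 8.75
tcp_pos: [0.4013, -0.2657, 0.084]
orientation: [-2.185, 2.256, -0.005]
contact_force: [1.9, -1.2, 4.1]
grip_width: 0.0003
```

Call:
arm_command(
  increments=[
    [[0, 0, -0.002], [0, 0, 0], 0],
    [[0, 0, -0.004], [0, 0, 0], 0],
    [[0, 0, -0.004], [0, 0, 0], 0],
    [[0, 0, -0.004], [0, 0, 0], 0],
  ],
)

```text
clock: 9.15
tcp_pos: [0.4014, -0.2658, 0.0824]
orientation: [-2.183, 2.256, -0.004]
contact_force: [-6.2, 3.8, 41.8]
grip_width: -0.0001
```

Call:
arm_command(
  increments=[
    [[0, 0, 0.02], [0, 0, 0], 0],
    [[0, 0, 0.06], [0, 0, 0], 0],
    [[0, 0, 0.1], [0, 0, 0], 0],
    [[0.01, 0.03, 0.14], [0, 0, 0.15], 0],
    [[0.02, 0.07, 0.18], [0, 0, 0.3], 0],
    [[0.03, 0.11, 0.2], [0, 0, 0.45], 0],
    [[0.04, 0.15, 0.22], [0, 0, 0.6], 0],
    [[0.05, 0.19, 0.22], [0, 0, 0.75], 0],
    [[0.06, 0.23, 0.22], [0, 0, 0.9], 0],
    [[0.07, 0.27, 0.22], [0, 0, 1.05], 0],
  ],
)

```text
clock: 10.15
tcp_pos: [0.4691, 0.0067, 0.2989]
orientation: [3.024, -0.848, -0.002]
contact_force: [0.8, -0.9, -0.4]
grip_width: -0.0002
```

Call:
arm_command(
  increments=[
    [[0.01, 0.04, 0], [0, 0, 0.15], 0],
    [[0.01, 0.08, 0], [0, 0, 0.3], 0],
    [[0.01, 0.12, 0], [0, 0, 0.45], 0],
    [[0.01, 0.16, 0], [0, 0, 0.55], 0],
    [[0.01, 0.2, 0], [0, 0, 0.55], 0],
    [[0.01, 0.24, 0], [0, 0, 0.55], 0],
    [[0.01, 0.276, 0], [0, 0, 0.55], 0],
    [[0.01, 0.276, 0], [0, 0, 0.55], 0],
    [[0.01, 0.276, 0], [0, 0, 0.55], 0],
    [[0.01, 0.276, 0], [0, 0, 0.55], 0],
  ],
)

```text
clock: 11.15
tcp_pos: [0.4799, 0.2794, 0.2987]
orientation: [3.14, -0.007, -0.002]
contact_force: [0.5, 0.5, -0.3]
grip_width: 0.0003
```

```bash
python3 - <<'E'
from h import *
o=r.get_obs();print(o['tcp_pos'],o['orientation'],o['contact_force'],o['joints'])
snap('wrist','w4')
E
```

```text
[0.47987632 0.27939618 0.29870619] [ 3.13995100e+00 -6.98959204e-03 -1.82715586e-03] [ 0.49983503  0.50856802 -0.34904011] [-0.5342334   0.24135871 -0.12652329  1.77674757  0.03403476  1.12748831
 -0.67624033]
```

View pics/w4.png

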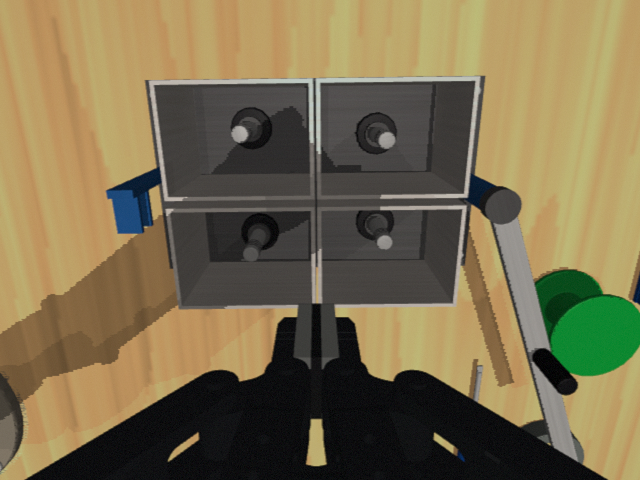

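There are four feet, with stem tops at (240,134), (385,141), (250,255) and (384,243).

```bash
python3 - <<'E'
from h import *
np.set_printoptions(precision=4,suppress=True)
for n,p,a,b in [('FL',(240,134),(616,296),(140,137)),('BL',(385,141),(509,397),(277,121)),('FR',(250,255),(499,218),(169,221)),('BR',(384,243),(407,323),(304,188))]:
    print(n,at('w4',*p,.082),tri(c2(*a),c3(*b),('w4',*p)))
P=np.array([at('w4',*p,.11) for p in [(148,81),(484,76),(455,302),(180,307)]]);print(P,P.mean(0),yaw(P[0],P[1]),yaw(P[3],P[2]))
print('hinge',at('w4',502,204,.13),'knob',at('w4',567,382,.166))
E
```

```text
FL [0.4194 0.335  0.082 ] [0.4201 0.3339 0.0801]
BL [0.5339 0.3291 0.082 ] [0.5358 0.3283 0.078 ]
FR [0.4217 0.2331 0.082 ] [0.4227 0.2324 0.0795]
BR [0.5371 0.2437 0.082 ] [0.538  0.2423 0.0793]
[[0.3624 0.3735 0.11  ]
 [0.596  0.3757 0.11  ]
 [0.5934 0.2016 0.11  ]
 [0.3659 0.1979 0.11  ]] [0.4794 0.2872 0.11  ] 0.5369842916094749 0.9356727717468476
hinge [0.6119 0.2895 0.13  ] knob [0.661  0.1654 0.166 ]
```

Call:
arm_command(
  increments=[
    [[0.04, -0.025, -0.02], [0, 0, 0], 0],
    [[0.058, -0.036, -0.06], [0, 0, 0], 0],
    [[0.058, -0.036, -0.1], [0, 0, 0], 0],
    [[0.058, -0.036, -0.14], [0, 0, 0], 0],
    [[0.058, -0.036, -0.17], [0, 0, 0], 0],
    [[0.058, -0.036, -0.183], [0, 0, 0], 0],
    [[0.058, -0.036, -0.183], [0, 0, 0], 30],
    [[0.058, -0.036, -0.183], [0, 0, 0], 30],
    [[0.058, -0.036, -0.183], [0, 0, 0], 30],
  ],
)

```text
clock: 12.1
tcp_pos: [0.5393, 0.2455, 0.1183]
orientation: [-3.14, 0.005, -0.005]
contact_force: [-0.2, 0.2, 0.5]
grip_width: 0.0256
```

```bash
python3 - <<'E'
from h import *
o=r.get_obs();print(o['tcp_pos'],o['contact_force'],o['grip_width'])
snap('wrist','w5')
E
```

```text
[0.53928707 0.24547268 0.11833047] [-0.22464008  0.1516443   0.51377502] 0.025622036375439076
```

View pics/w5.png

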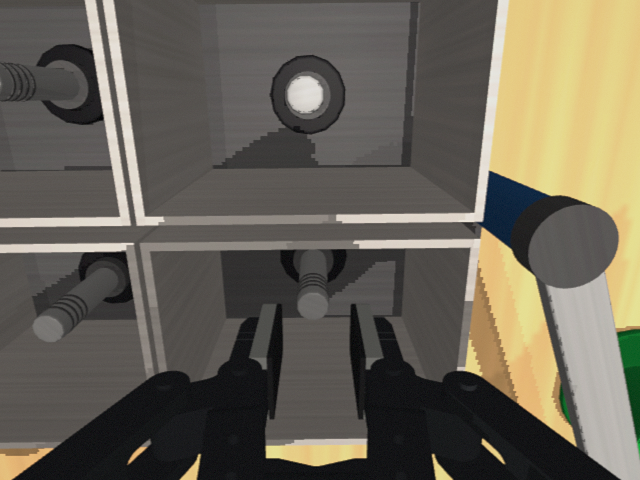

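The stem sits between the open fingers, at (312,305) against the jaw centre at about 316. I'll descend and grip.

Call:
arm_command(
  increments=[
    [[-0.001, -0.002, -0.02], [0, 0, 0], 30],
    [[-0.001, -0.002, -0.04], [0, 0, 0], 30],
    [[-0.001, -0.002, -0.056], [0, 0, 0], 30],
    [[-0.001, -0.002, -0.056], [0, 0, 0], 30],
    [[-0.001, -0.002, -0.056], [0, 0, 0], 0],
    [[-0.001, -0.002, -0.056], [0, 0, 0], 0],
    [[-0.001, -0.002, -0.056], [0, 0, 0], 0],
    [[-0.001, -0.002, -0.056], [0, 0, 0], 0],
  ],
  newtons=60,
)

```text
clock: 12.95
tcp_pos: [0.5374, 0.2433, 0.0613]
orientation: [-3.141, 0.005, -0.002]
contact_force: [-1.6, 0.0, 4.7]
grip_width: 0.0125
```

Call:
arm_command(
  increments=[
    [[0, 0, 0.02], [0, 0, 0], 0],
    [[0, 0, 0.06], [0, 0, 0], 0],
    [[0, 0, 0.1], [0, 0, 0], 0],
    [[0, 0, 0.14], [0, 0, 0], 0],
    [[0, -0.03, 0.16], [0, 0, 0], 0],
    [[0, -0.07, 0.17], [0, 0, 0], 0],
    [[0.01, -0.11, 0.17], [0, 0, 0], 0],
    [[0.02, -0.15, 0.17], [0, 0, 0], 0],
    [[0.03, -0.19, 0.17], [0, 0, 0], 0],
    [[0.04, -0.23, 0.17], [0, 0, 0], 0],
  ],
)

```text
clock: 13.95
tcp_pos: [0.577, 0.0114, 0.2306]
orientation: [-3.141, 0.004, -0.0]
contact_force: [0.4, 0.7, -0.6]
grip_width: 0.0123
```

Call:
arm_command(
  increments=[
    [[0.01, -0.04, 0], [0, 0, 0], 0],
    [[0.01, -0.08, 0], [0, 0, 0], 0],
    [[0.01, -0.12, 0], [0, 0, 0], 0],
    [[0.01, -0.16, 0], [0, 0, 0], 0],
    [[0.01, -0.2, 0], [0, 0, 0], 0],
    [[0.01, -0.24, 0], [0, 0, 0], 0],
    [[0.01, -0.28, 0], [0, 0, 0], 0],
    [[0.01, -0.3, 0], [0, 0, 0], 0],
    [[0.01, -0.3, 0], [0, 0, 0], 0],
    [[0.01, -0.3, 0], [0, 0, 0], 0],
  ],
)

```text
clock: 14.95
tcp_pos: [0.5867, -0.2868, 0.2301]
orientation: [-3.141, 0.006, 0.001]
contact_force: [-0.9, 0.9, -1.2]
grip_width: 0.0125
```

```bash
python3 - <<'E'
from h import *
o=r.get_obs();print(o['tcp_pos'],o['contact_force'],o['grip_width'])
snap('wrist','w6')
E
```

```text
[ 0.58672584 -0.2868104   0.23009213] [-0.86048538  0.89542252 -1.15542635] 0.012515513730805398
```

View pics/w6.png

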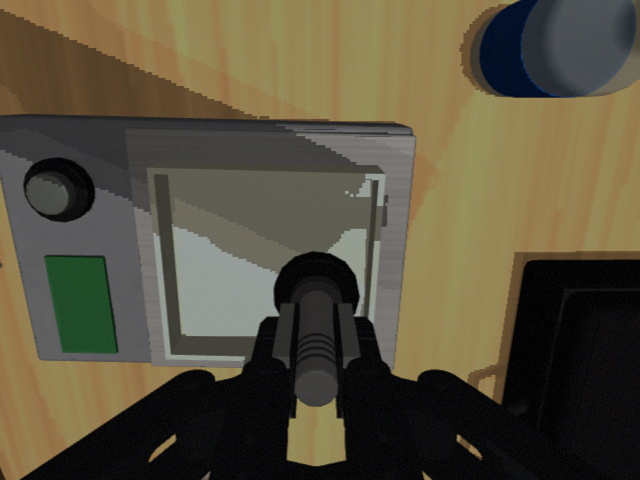

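The foot is held upright, and the tray is in place on the platform with rim corners (149,168), (385,167) and (162,361).

```bash
python3 - <<'E'
from h import *
np.set_printoptions(precision=4,suppress=True)
q=[at('w6',*p,.09) for p in [(149,168),(385,167),(162,361)]];print(q,(q[1]+q[2])/2)
print(at('w6',126,130,.06),at('w6',413,136,.06))
E
```

```text
[array([ 0.4814, -0.2452,  0.09  ]), array([ 0.6295, -0.2451,  0.09  ]), array([ 0.4727, -0.3865,  0.09  ])] [ 0.5511 -0.3158  0.09  ]
[ 0.4573 -0.2241  0.06  ] [ 0.6524 -0.2288  0.06  ]
```

Call:
arm_command(
  increments=[
    [[0.001, 0, -0.04], [0, 0, 0], 0],
    [[0.001, 0, -0.08], [0, 0, 0], 0],
    [[0.001, 0, -0.105], [0, 0, 0], 0],
    [[0.001, 0, -0.11], [0, 0, 0], 0],
    [[0.001, 0, -0.112], [0, 0, 0], 0],
    [[0.001, 0, -0.112], [0, 0, 0], 0],
  ],
)

```text
clock: 15.6
tcp_pos: [0.5892, -0.2867, 0.1198]
orientation: [3.141, -0.003, 0.003]
contact_force: [-0.6, -0.1, -1.2]
grip_width: 0.0125
```

Call:
arm_command(
  increments=[
    [[0, 0, -0.002], [0, 0, 0], 0],
    [[0, 0, -0.004], [0, 0, 0], 0],
    [[0, 0, -0.006], [0, 0, 0], 0],
    [[0, 0, -0.006], [0, 0, 0], 0],
  ],
)

```text
clock: 16.0
tcp_pos: [0.5886, -0.2872, 0.1133]
orientation: [3.141, -0.005, 0.002]
contact_force: [0.2, 0.6, 3.8]
grip_width: 0.0122
```

Call:
arm_command(
  increments=[
    [[0, 0, -0.001], [0, 0, 0], 0],
    [[0, 0, -0.001], [0, 0, 0], 0],
  ],
)

```text
clock: 16.2
tcp_pos: [0.5886, -0.2873, 0.1133]
orientation: [3.141, -0.005, 0.003]
contact_force: [-3.0, 2.2, 11.3]
grip_width: 0.0128
```

Call:
arm_command(
  increments=[
    [[0, 0, 0.001], [0, 0, 0], 30],
    [[0, 0, 0.001], [0, 0, 0], 30],
    [[0, 0, 0.001], [0, 0, 0], 30],
    [[0, 0, 0.03], [0, 0, 0], 30],
    [[0, 0, 0.07], [0, 0, 0], 30],
    [[0, 0, 0.11], [0, 0, 0], 30],
    [[-0.01, 0.04, 0.12], [0, 0, 0], 30],
    [[-0.02, 0.08, 0.12], [0, 0, 0], 30],
    [[-0.03, 0.12, 0.12], [0, 0, 0], 30],
    [[-0.04, 0.16, 0.12], [0, 0, 0], 30],
  ],
)

```text
clock: 17.2
tcp_pos: [0.5474, -0.1256, 0.2313]
orientation: [3.142, -0.005, 0.0]
contact_force: [0.6, 0.3, 0.2]
grip_width: 0.0255
```

Call:
arm_command(
  increments=[
    [[-0.01, 0.045, 0], [0, 0, 0], 0],
    [[-0.013, 0.09, 0], [0, 0, 0], 0],
    [[-0.013, 0.135, 0], [0, 0, 0], 0],
    [[-0.013, 0.18, 0], [0, 0, 0], 0],
    [[-0.013, 0.225, 0], [0, 0, 0], 0],
    [[-0.013, 0.27, 0], [0, 0, 0], 0],
    [[-0.013, 0.315, 0], [0, 0, 0], 0],
    [[-0.013, 0.36, 0], [0, 0, 0], 0],
    [[-0.013, 0.405, 0], [0, 0, 0], 0],
    [[-0.013, 0.45, 0], [0, 0, 0], 0],
  ],
)

```text
clock: 18.2
tcp_pos: [0.5348, 0.3247, 0.2311]
orientation: [3.141, -0.005, -0.0]
contact_force: [0.9, -0.5, 0.4]
grip_width: 0.0003
```

Call:
arm_command(
  increments=[
    [[0, 0.006, 0], [0, 0, 0], 0],
    [[0, 0.006, -0.04], [0, 0, 0], 0],
    [[0, 0.006, -0.08], [0, 0, 0], 0],
    [[0, 0.006, -0.113], [0, 0, 0], 30],
    [[0, 0.006, -0.113], [0, 0, 0], 30],
    [[0, 0.006, -0.113], [0, 0, 0], 30],
  ],
)

```text
clock: 18.8
tcp_pos: [0.5351, 0.3287, 0.1185]
orientation: [3.141, -0.005, -0.001]
contact_force: [0.5, 0.5, 0.4]
grip_width: 0.0257
```

Call:
arm_command(
  increments=[
    [[0, 0, -0.02], [0, 0, 0], 30],
    [[0, 0, -0.04], [0, 0, 0], 30],
    [[0, 0, -0.056], [0, 0, 0], 30],
    [[0, 0, -0.056], [0, 0, 0], 30],
    [[0, 0, -0.056], [0, 0, 0], 0],
    [[0, 0, -0.056], [0, 0, 0], 0],
    [[0, 0, -0.056], [0, 0, 0], 0],
    [[0, 0, -0.056], [0, 0, 0], 0],
  ],
)

```text
clock: 19.6
tcp_pos: [0.5356, 0.3294, 0.0635]
orientation: [-3.141, 0.005, -0.002]
contact_force: [-0.7, 0.3, 5.9]
grip_width: 0.0124
```

Call:
arm_command(
  increments=[
    [[0, 0, 0.02], [0, 0, 0], 0],
    [[0, 0, 0.06], [0, 0, 0], 0],
    [[0, 0, 0.1], [0, 0, 0], 0],
    [[0, 0, 0.14], [0, 0, 0], 0],
    [[0, -0.03, 0.16], [0, 0, 0], 0],
    [[0, -0.07, 0.17], [0, 0, 0], 0],
    [[0, -0.11, 0.17], [0, 0, 0], 0],
    [[0, -0.155, 0.17], [0, 0, 0], 0],
    [[0.01, -0.2, 0.17], [0, 0, 0], 0],
    [[0.02, -0.245, 0.17], [0, 0, 0], 0],
  ],
)

```text
clock: 20.6
tcp_pos: [0.5546, 0.0824, 0.2325]
orientation: [-3.141, 0.004, -0.0]
contact_force: [0.5, 0.6, -1.4]
grip_width: 0.0122
```

Call:
arm_command(
  increments=[
    [[0.01, -0.045, 0], [0, 0, 0], 0],
    [[0.02, -0.09, 0], [0, 0, 0], 0],
    [[0.032, -0.135, 0], [0, 0, 0], 0],
    [[0.032, -0.18, 0], [0, 0, 0], 0],
    [[0.032, -0.225, 0], [0, 0, 0], 0],
    [[0.032, -0.27, 0], [0, 0, 0], 0],
    [[0.032, -0.315, 0], [0, 0, 0], 0],
    [[0.032, -0.36, 0], [0, 0, 0], 0],
    [[0.032, -0.4, 0], [0, 0, 0], 0],
    [[0.032, -0.43, 0], [0, 0, 0], 0],
  ],
)

```text
clock: 21.6
tcp_pos: [0.5858, -0.3492, 0.2321]
orientation: [3.141, -0.009, -0.001]
contact_force: [0.3, 0.2, -0.9]
grip_width: 0.0125
```

Call:
arm_command(
  increments=[
    [[0, 0, 0], [0, 0, 0], 0],
    [[0, 0, -0.04], [0, 0, 0], 0],
    [[0, 0, -0.08], [0, 0, 0], 0],
    [[0, 0, -0.105], [0, 0, 0], 0],
    [[0, 0, -0.11], [0, 0, 0], 0],
    [[0, 0, -0.11], [0, 0, 0], 0],
  ],
)

```text
clock: 22.2
tcp_pos: [0.5869, -0.345, 0.1218]
orientation: [-3.14, 0.004, 0.002]
contact_force: [0.8, 0.3, -1.0]
grip_width: 0.0128
```

Contact is expected at about 0.1155.

Call:
arm_command(
  increments=[
    [[0, 0, -0.002], [0, 0, 0], 0],
    [[0, 0, -0.004], [0, 0, 0], 0],
    [[0, 0, -0.005], [0, 0, 0], 0],
    [[0, 0, -0.005], [0, 0, 0], 0],
  ],
)

```text
clock: 22.6
tcp_pos: [0.5873, -0.3461, 0.118]
orientation: [3.141, -0.005, 0.001]
contact_force: [-0.8, -0.8, -0.4]
grip_width: 0.0122
```

Call:
arm_command(
  increments=[
    [[0, 0, -0.001], [0, 0, 0], 0],
    [[0, 0, -0.0015], [0, 0, 0], 0],
    [[0, 0, -0.0015], [0, 0, 0], 0],
  ],
)

```text
clock: 22.9
tcp_pos: [0.587, -0.346, 0.1157]
orientation: [-3.142, 0.005, 0.0]
contact_force: [0.3, 0.8, -1.1]
grip_width: 0.0122
```

Call:
arm_command(
  increments=[
    [[0, 0, -0.001], [0, 0, 0], 0],
    [[0, 0, -0.0015], [0, 0, 0], 0],
    [[0, 0, -0.0015], [0, 0, 0], 0],
  ],
)

```text
clock: 23.2
tcp_pos: [0.5871, -0.346, 0.1155]
orientation: [-3.142, 0.005, -0.001]
contact_force: [-3.7, 1.2, 6.9]
grip_width: 0.0124
```

Call:
arm_command(
  increments=[
    [[0, 0, 0], [0, 0, 0], 30],
    [[0, 0, 0], [0, 0, 0], 30],
    [[0, 0, 0.001], [0, 0, 0], 30],
    [[0, 0, 0.03], [0, 0, 0], 30],
    [[0, 0, 0.07], [0, 0, 0], 30],
    [[0, 0, 0.11], [0, 0, 0], 30],
    [[-0.01, 0.04, 0.12], [0, 0, 0], 30],
    [[-0.02, 0.08, 0.12], [0, 0, 0], 30],
    [[-0.03, 0.12, 0.12], [0, 0, 0], 30],
    [[-0.04, 0.16, 0.12], [0, 0, 0], 30],
  ],
)

```text
clock: 24.2
tcp_pos: [0.5465, -0.1846, 0.2345]
orientation: [3.142, -0.005, 0.001]
contact_force: [0.3, 0.7, 0.4]
grip_width: 0.0256
```

Call:
arm_command(
  increments=[
    [[-0.01, 0.045, 0], [0, 0, 0], 0],
    [[-0.02, 0.09, 0], [0, 0, 0], 0],
    [[-0.03, 0.135, 0], [0, 0, 0], 0],
    [[-0.04, 0.18, 0], [0, 0, 0], 0],
    [[-0.05, 0.225, 0], [0, 0, 0], 0],
    [[-0.06, 0.27, 0], [0, 0, 0], 0],
    [[-0.07, 0.315, 0], [0, 0, 0], 0],
    [[-0.08, 0.36, 0], [0, 0, 0], 0],
    [[-0.1, 0.4, 0], [0, 0, 0], 0],
    [[-0.12, 0.44, 0], [0, 0, 0], 0],
  ],
)

```text
clock: 25.2
tcp_pos: [0.4263, 0.2557, 0.2345]
orientation: [-3.141, 0.005, -0.001]
contact_force: [0.9, 0.7, 0.5]
grip_width: 0.0002
```

Call:
arm_command(
  increments=[
    [[-0.007, 0.04, 0], [0, 0, 0], 0],
    [[-0.007, 0.0805, 0], [0, 0, 0], 0],
    [[-0.007, 0.0805, -0.03], [0, 0, 0], 0],
    [[-0.007, 0.0805, -0.07], [0, 0, 0], 0],
    [[-0.007, 0.0805, -0.1], [0, 0, 0], 0],
    [[-0.007, 0.0805, -0.115], [0, 0, 0], 30],
    [[-0.007, 0.0805, -0.115], [0, 0, 0], 30],
    [[-0.007, 0.0805, -0.115], [0, 0, 0], 30],
  ],
)

```text
clock: 26.0
tcp_pos: [0.4203, 0.3348, 0.1197]
orientation: [-3.141, 0.005, -0.0]
contact_force: [0.7, -0.2, 0.3]
grip_width: 0.0259
```

Call:
arm_command(
  increments=[
    [[0, 0, -0.02], [0, 0, 0], 30],
    [[0, 0, -0.04], [0, 0, 0], 30],
    [[0, 0, -0.058], [0, 0, 0], 30],
    [[0, 0, -0.058], [0, 0, 0], 30],
    [[0, 0, -0.058], [0, 0, 0], 0],
    [[0, 0, -0.058], [0, 0, 0], 0],
    [[0, 0, -0.058], [0, 0, 0], 0],
    [[0, 0, -0.058], [0, 0, 0], 0],
  ],
)

```text
clock: 26.8
tcp_pos: [0.4205, 0.3349, 0.0623]
orientation: [-3.141, 0.005, -0.002]
contact_force: [-0.6, -0.3, 5.2]
grip_width: 0.0126
```

Call:
arm_command(
  increments=[
    [[0, 0, 0.02], [0, 0, 0], 0],
    [[0, 0, 0.06], [0, 0, 0], 0],
    [[0, 0, 0.1], [0, 0, 0], 0],
    [[0, 0, 0.14], [0, 0, 0], 0],
    [[0, -0.03, 0.16], [0, 0, 0], 0],
    [[0.01, -0.07, 0.17], [0, 0, 0], 0],
    [[0.02, -0.11, 0.17], [0, 0, 0], 0],
    [[0.03, -0.15, 0.17], [0, 0, 0], 0],
    [[0.04, -0.19, 0.17], [0, 0, 0], 0],
    [[0.05, -0.23, 0.17], [0, 0, 0], 0],
  ],
)

```text
clock: 27.8
tcp_pos: [0.47, 0.1028, 0.2318]
orientation: [-3.141, 0.004, -0.001]
contact_force: [0.5, -0.1, -1.4]
grip_width: 0.0127
```

Call:
arm_command(
  increments=[
    [[0.01, -0.045, 0], [0, 0, 0], 0],
    [[0.02, -0.09, 0], [0, 0, 0], 0],
    [[0.03, -0.135, 0], [0, 0, 0], 0],
    [[0.046, -0.18, 0], [0, 0, 0], 0],
    [[0.046, -0.225, 0], [0, 0, 0], 0],
    [[0.046, -0.27, 0], [0, 0, 0], 0],
    [[0.046, -0.315, 0], [0, 0, 0], 0],
    [[0.046, -0.36, 0], [0, 0, 0], 0],
    [[0.046, -0.4, 0], [0, 0, 0], 0],
    [[0.046, -0.449, 0], [0, 0, 0], 0],
  ],
)

```text
clock: 28.8
tcp_pos: [0.5161, -0.3448, 0.2315]
orientation: [-3.14, 0.002, -0.001]
contact_force: [1.6, 0.5, -1.0]
grip_width: 0.0127
```

Call:
arm_command(
  increments=[
    [[0, 0, 0], [0, 0, 0], 0],
    [[0, 0, 0], [0, 0, 0], 0],
    [[0, 0, -0.04], [0, 0, 0], 0],
    [[0, 0, -0.08], [0, 0, 0], 0],
    [[0, 0, -0.105], [0, 0, 0], 0],
    [[0, 0, -0.113], [0, 0, 0], 0],
    [[0, 0, -0.113], [0, 0, 0], 0],
  ],
)

```text
clock: 29.5
tcp_pos: [0.516, -0.3429, 0.1176]
orientation: [-3.14, 0.002, 0.002]
contact_force: [0.2, 0.2, -0.6]
grip_width: 0.0129
```

```bash
python3 - <<'E'
from h import *
snap('wrist','w7')
E
```

```text
(no output)
```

View pics/w7.png

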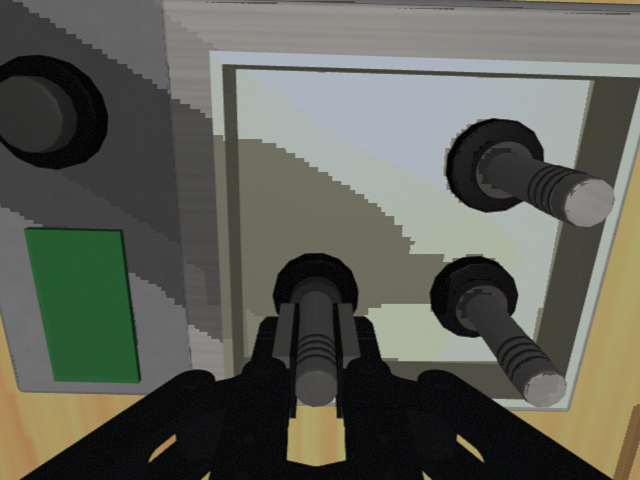

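Two feet stand upright in the tray, at discs (495,165) and (475,295). The tray hasn't moved, and the third foot is over free floor. I'll lower it.

Call:
arm_command(
  increments=[
    [[0, 0, -0.001], [0, 0, 0], 0],
    [[0, 0, -0.002], [0, 0, 0], 0],
    [[0, 0, -0.003], [0, 0, 0], 0],
    [[0, 0, -0.0035], [0, 0, 0], 0],
    [[0, 0, -0.0035], [0, 0, 0], 0],
  ],
)

```text
clock: 30.05
tcp_pos: [0.516, -0.3445, 0.115]
orientation: [3.142, -0.005, 0.0]
contact_force: [0.7, 0.3, -1.3]
grip_width: 0.0127
```

Call:
arm_command(
  increments=[
    [[0, 0, -0.001], [0, 0, 0], 0],
    [[0, 0, -0.001], [0, 0, 0], 0],
  ],
)

```text
clock: 30.25
tcp_pos: [0.5161, -0.3447, 0.1144]
orientation: [3.141, -0.005, 0.001]
contact_force: [-1.4, 1.9, 4.4]
grip_width: 0.0123
```

Call:
arm_command(
  increments=[
    [[0, 0, 0], [0, 0, 0], 30],
    [[0, 0, 0], [0, 0, 0], 30],
    [[0, 0, 0.001], [0, 0, 0], 30],
    [[0, 0, 0.03], [0, 0, 0], 30],
    [[0, 0, 0.07], [0, 0, 0], 30],
    [[0, 0, 0.11], [0, 0, 0], 30],
    [[-0.01, 0.04, 0.12], [0, 0, 0], 30],
    [[-0.02, 0.08, 0.12], [0, 0, 0], 30],
    [[-0.03, 0.12, 0.12], [0, 0, 0], 30],
    [[-0.04, 0.16, 0.12], [0, 0, 0], 30],
  ],
)

```text
clock: 31.25
tcp_pos: [0.4755, -0.183, 0.234]
orientation: [3.141, -0.005, 0.001]
contact_force: [0.9, -0.7, 0.5]
grip_width: 0.0256
```

Call:
arm_command(
  increments=[
    [[-0.01, 0.045, 0], [0, 0, 0], 0],
    [[-0.02, 0.09, 0], [0, 0, 0], 0],
    [[-0.03, 0.135, 0], [0, 0, 0], 0],
    [[-0.04, 0.18, 0], [0, 0, 0], 0],
    [[-0.05, 0.225, 0], [0, 0, 0], 0],
    [[-0.054, 0.27, 0], [0, 0, 0], 0],
    [[-0.054, 0.315, 0], [0, 0, 0], 0],
    [[-0.054, 0.36, 0], [0, 0, 0], 0],
    [[-0.054, 0.4, 0], [0, 0, 0], 0],
    [[-0.054, 0.417, 0], [0, 0, 0], 0],
  ],
)

```text
clock: 32.25
tcp_pos: [0.4213, 0.2369, 0.2342]
orientation: [-3.139, -0.003, -0.001]
contact_force: [0.8, -0.3, 1.0]
grip_width: -0.0001
```

Call:
arm_command(
  increments=[
    [[0, 0, 0], [0, 0, 0], 0],
    [[0, 0, 0], [0, 0, 0], 0],
    [[0, 0, -0.03], [0, 0, 0], 0],
    [[0, 0, -0.07], [0, 0, 0], 0],
    [[0, 0, -0.1], [0, 0, 0], 0],
    [[0, 0, -0.115], [0, 0, 0], 30],
    [[0, 0, -0.115], [0, 0, 0], 30],
    [[0, 0, -0.115], [0, 0, 0], 30],
  ],
)

```text
clock: 33.05
tcp_pos: [0.4225, 0.2314, 0.1192]
orientation: [3.141, -0.008, 0.0]
contact_force: [0.4, 1.1, 0.8]
grip_width: 0.0254
```

Call:
arm_command(
  increments=[
    [[0, 0, -0.02], [0, 0, 0], 30],
    [[0, 0, -0.04], [0, 0, 0], 30],
    [[0, 0, -0.057], [0, 0, 0], 30],
    [[0, 0, -0.057], [0, 0, 0], 30],
    [[0, 0, -0.057], [0, 0, 0], 0],
    [[0, 0, -0.057], [0, 0, 0], 0],
    [[0, 0, -0.057], [0, 0, 0], 0],
    [[0, 0, -0.057], [0, 0, 0], 0],
  ],
)

```text
clock: 33.85
tcp_pos: [0.4228, 0.2329, 0.063]
orientation: [-3.141, 0.005, -0.003]
contact_force: [-0.8, -1.1, 7.3]
grip_width: 0.0123
```

Call:
arm_command(
  increments=[
    [[0, 0, 0.02], [0, 0, 0], 0],
    [[0, 0, 0.06], [0, 0, 0], 0],
    [[0, 0, 0.1], [0, 0, 0], 0],
    [[0, 0, 0.14], [0, 0, 0], 0],
    [[0, -0.03, 0.16], [0, 0, 0], 0],
    [[0.01, -0.07, 0.17], [0, 0, 0], 0],
    [[0.02, -0.11, 0.17], [0, 0, 0], 0],
    [[0.03, -0.15, 0.17], [0, 0, 0], 0],
    [[0.04, -0.19, 0.17], [0, 0, 0], 0],
    [[0.05, -0.23, 0.17], [0, 0, 0], 0],
  ],
)

```text
clock: 34.85
tcp_pos: [0.472, 0.0009, 0.2323]
orientation: [-3.141, 0.004, -0.001]
contact_force: [0.9, 0.7, -0.3]
grip_width: 0.0127
```

Call:
arm_command(
  increments=[
    [[0.01, -0.04, 0], [0, 0, 0], 0],
    [[0.02, -0.08, 0], [0, 0, 0], 0],
    [[0.03, -0.12, 0], [0, 0, 0], 0],
    [[0.044, -0.16, 0], [0, 0, 0], 0],
    [[0.044, -0.2, 0], [0, 0, 0], 0],
    [[0.044, -0.24, 0], [0, 0, 0], 0],
    [[0.044, -0.27, 0], [0, 0, 0], 0],
    [[0.044, -0.289, 0], [0, 0, 0], 0],
    [[0.044, -0.289, 0], [0, 0, 0], 0],
    [[0.044, -0.289, 0], [0, 0, 0], 0],
  ],
)

```text
clock: 35.85
tcp_pos: [0.5158, -0.286, 0.2318]
orientation: [-3.141, 0.005, 0.0]
contact_force: [0.4, 0.3, -1.3]
grip_width: 0.0123
```

Call:
arm_command(
  increments=[
    [[0, 0, -0.04], [0, 0, 0], 0],
    [[0, 0, -0.08], [0, 0, 0], 0],
    [[0, 0, -0.105], [0, 0, 0], 0],
    [[0, 0, -0.113], [0, 0, 0], 0],
    [[0, 0, -0.113], [0, 0, 0], 0],
    [[0, 0, -0.113], [0, 0, 0], 0],
  ],
)

```text
clock: 36.45
tcp_pos: [0.5172, -0.2863, 0.1203]
orientation: [3.141, -0.003, 0.003]
contact_force: [0.7, -0.8, -0.6]
grip_width: 0.012
```

```bash
python3 - <<'E'
from h import *
o=r.get_obs();print(o['tcp_pos'],o['contact_force'],o['grip_width'])
snap('wrist','w8')
E
```

```text
[ 0.51715463 -0.28625053  0.12025231] [ 0.7305666  -0.79820823 -0.62646138] 0.012037551038401569
```

View pics/w8.png

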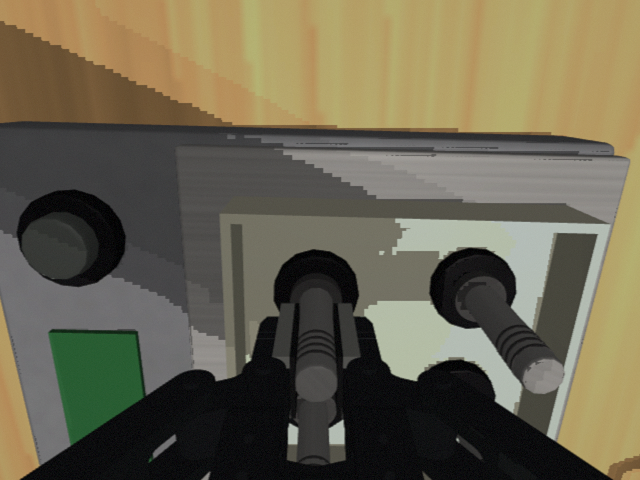

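The tray rim's far-left corners are at about (222,213) and (610,223). The other feet stand upright. I'll lower the fourth and compare the tray's position with the earlier measurement.

```bash
python3 - <<'E'
from h import *
print(at('w8',222,213,.09),at('w8',610,223,.09),at('w8',180,147,.06),at('w8',627,158,.06))
E
```

```text
[ 0.48083533 -0.24482313  0.09      ] [ 0.62984946 -0.24921403  0.09      ] [ 0.45802122 -0.22333802  0.06      ] [ 0.65257331 -0.22853163  0.06      ]
```

Call:
arm_command(
  increments=[
    [[0, 0, -0.002], [0, 0, 0], 0],
    [[0, 0, -0.004], [0, 0, 0], 0],
    [[0, 0, -0.005], [0, 0, 0], 0],
    [[0, 0, -0.0055], [0, 0, 0], 0],
    [[0, 0, -0.006], [0, 0, 0], 0],
    [[0, 0, -0.006], [0, 0, 0], 0],
  ],
)

```text
clock: 37.1
tcp_pos: [0.5165, -0.2867, 0.115]
orientation: [3.141, -0.005, 0.002]
contact_force: [-4.7, 3.1, 15.5]
grip_width: 0.0125
```

Call:
arm_command(
  increments=[
    [[0, 0, 0.001], [0, 0, 0], 30],
    [[0, 0, 0.001], [0, 0, 0], 30],
    [[0, 0, 0.002], [0, 0, 0], 30],
    [[0, 0, 0.03], [0, 0, 0], 30],
    [[0, 0, 0.07], [0, 0, 0], 30],
    [[0, 0, 0.11], [0, 0, 0], 30],
    [[0, 0.04, 0.15], [0, 0, 0], 30],
    [[0, 0.08, 0.15], [0, 0, 0], 30],
    [[0, 0.12, 0.15], [0, 0, 0], 50],
    [[0, 0.16, 0.15], [0, 0, 0], 50],
  ],
)

```text
clock: 38.1
tcp_pos: [0.5159, -0.1249, 0.2633]
orientation: [3.142, -0.005, 0.002]
contact_force: [0.6, 0.2, 1.3]
grip_width: 0.0428
```

Call:
arm_command(
  increments=[
    [[0.02, 0.04, 0], [0, 0, 0.1], 50],
    [[0.04, 0.08, 0], [0, 0, 0.2], 50],
    [[0.06, 0.12, 0], [0, 0, 0.3], 50],
    [[0.08, 0.16, 0], [0, 0, 0.384], 50],
    [[0.1, 0.2, 0], [0, 0, 0.384], 50],
    [[0.12, 0.24, 0], [0, 0, 0.384], 50],
    [[0.146, 0.28, 0], [0, 0, 0.384], 50],
    [[0.146, 0.288, 0], [0, 0, 0.384], 50],
    [[0.146, 0.288, -0.03], [0, 0, 0.384], 50],
    [[0.146, 0.288, -0.03], [0, 0, 0.384], 50],
  ],
)

```text
clock: 39.1
tcp_pos: [0.6596, 0.1608, 0.2285]
orientation: [3.083, 0.596, -0.012]
contact_force: [-1.2, -0.9, -0.8]
grip_width: 0.0425
```

```bash
python3 - <<'E'
from h import *
o=r.get_obs();print(o['tcp_pos'],o['contact_force'],o['grip_width'])
snap('wrist','w9')
E
```

```text
[0.65958552 0.16082075 0.22851913] [-1.15436438 -0.89556363 -0.82296775] 0.04245412583795646
```

View pics/w9.png

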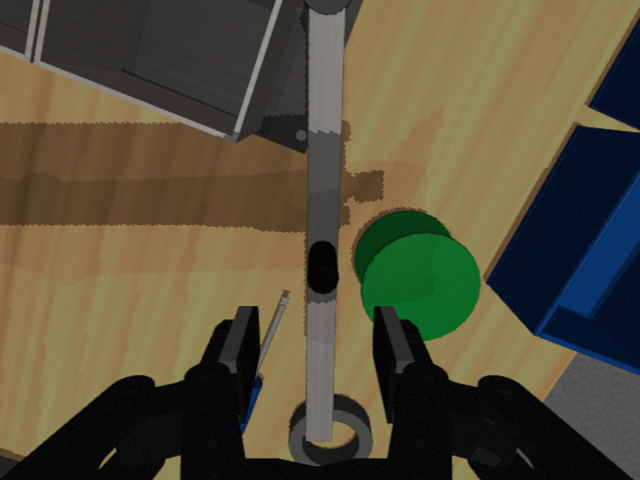

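The bar runs straight down the picture, with the knob top at (322,284) between the fingers.

```bash
python3 - <<'E'
from h import *
k=at('w9',322,283,.166); a=at('w9',325,30,.126); b=at('w9',321,400,.126)
print(k,a,b,yaw(a,b))
for hx,hy in[(.613,.286),(.614,.284),(.612,.288)]: print(np.hypot(k[0]-hx,k[1]-hy),yaw((hx,hy),k))
d=(b-a)/np.linalg.norm(b-a); print(k-.135*d)
E
```

```text
[0.66256807 0.15950755 0.166     ] [0.62016285 0.26836554 0.126     ] [0.70047058 0.06528735 0.126     ] -68.42356808316748
0.13585776832044152 -68.60148171554977
0.13363093681912605 -68.68781706251647
0.13808489834469326 -68.51793113791992
[0.6129229  0.28504781 0.166     ]
```

Call:
arm_command(
  increments=[
    [[0.003, -0.001, -0.03], [0, 0, 0], 50],
    [[0.003, -0.001, -0.06], [0, 0, 0], 50],
    [[0.003, -0.001, -0.08], [0, 0, 0], 50],
    [[0.003, -0.001, -0.08], [0, 0, 0], 30],
    [[0.003, -0.001, -0.08], [0, 0, 0], 30],
    [[0.003, -0.001, -0.08], [0, 0, 0], 30],
  ],
)

```text
clock: 39.75
tcp_pos: [0.6663, 0.1605, 0.1551]
orientation: [-3.085, -0.594, -0.005]
contact_force: [0.0, -0.1, -0.2]
grip_width: 0.0257
```

```bash
python3 - <<'E'
import numpy as np
H=np.array([.613,.285]);f=lambda p:H+.135*np.array([np.cos(p),np.sin(p)])
p0=np.radians(-68.4)
for base in (0,10):
  s=f(p0-.1*base)
  print([[*np.round(f(p0-.1*i)-s,3).tolist(),round(-.1*(i-base),2)] for i in range(base+1,base+11)])
print(f(p0-2.0))
E
```

```text
[[-0.013, -0.004, -0.1], [-0.026, -0.007, -0.2], [-0.039, -0.009, -0.3], [-0.053, -0.009, -0.4], [-0.066, -0.008, -0.5], [-0.08, -0.006, -0.6], [-0.093, -0.002, -0.7], [-0.105, 0.002, -0.8], [-0.117, 0.009, -0.9], [-0.128, 0.016, -1.0]]
[[-0.011, 0.008, -0.1], [-0.02, 0.018, -0.2], [-0.029, 0.028, -0.3], [-0.036, 0.039, -0.4], [-0.043, 0.051, -0.5], [-0.048, 0.064, -0.6], [-0.052, 0.077, -0.7], [-0.055, 0.09, -0.8], [-0.056, 0.103, -0.9], [-0.056, 0.117, -1.0]]
[0.47818397 0.29204549]
```

Call:
arm_command(
  increments=[
    [[-0.017, -0.005, -0.004], [0, 0, -0.1], 30],
    [[-0.03, -0.008, -0.004], [0, 0, -0.2], 30],
    [[-0.043, -0.01, -0.004], [0, 0, -0.3], 30],
    [[-0.057, -0.01, -0.004], [0, 0, -0.4], 30],
    [[-0.07, -0.009, -0.004], [0, 0, -0.5], 30],
    [[-0.084, -0.007, -0.004], [0, 0, -0.6], 30],
    [[-0.097, -0.003, -0.004], [0, 0, -0.7], 30],
    [[-0.109, 0.001, -0.004], [0, 0, -0.8], 30],
    [[-0.121, 0.008, -0.004], [0, 0, -0.9], 30],
    [[-0.132, 0.015, -0.004], [0, 0, -1.0], 30],
  ],
)

```text
clock: 40.75
tcp_pos: [0.5338, 0.1759, 0.1508]
orientation: [-2.988, 0.963, -0.004]
contact_force: [0.5, 0.0, 0.4]
grip_width: 0.0257
```

Call:
arm_command(
  increments=[
    [[-0.011, 0.008, 0], [0, 0, -0.1], 30],
    [[-0.02, 0.018, 0], [0, 0, -0.2], 30],
    [[-0.029, 0.028, 0], [0, 0, -0.3], 30],
    [[-0.036, 0.039, 0], [0, 0, -0.4], 30],
    [[-0.043, 0.051, 0], [0, 0, -0.5], 30],
    [[-0.048, 0.064, 0], [0, 0, -0.6], 30],
    [[-0.052, 0.077, 0], [0, 0, -0.7], 30],
    [[-0.055, 0.09, 0], [0, 0, -0.8], 30],
    [[-0.056, 0.103, 0], [0, 0, -0.9], 30],
    [[-0.056, 0.108, 0], [0, 0, -0.95], 30],
  ],
)

```text
clock: 41.75
tcp_pos: [0.4775, 0.2859, 0.1507]
orientation: [-2.219, 2.218, 0.001]
contact_force: [0.2, -2.2, 0.6]
grip_width: 0.026
```

Now I'll push home in small steps.

Call:
arm_command(
  increments=[
    [[0, 0.002, 0], [0, 0, 0], 30],
    [[0, 0.004, 0], [0, 0, 0], 30],
    [[0, 0.005, 0], [0, 0, 0], 30],
    [[0, 0.005, 0], [0, 0, 0], 30],
  ],
)

```text
clock: 42.15
tcp_pos: [0.4773, 0.2884, 0.1491]
orientation: [-2.223, 2.219, 0.0]
contact_force: [1.2, 0.4, -0.2]
grip_width: 0.026
```

Call:
arm_command(
  increments=[
    [[0, 0.001, 0], [0, 0, 0], 30],
    [[0, 0.002, 0], [0, 0, 0], 30],
    [[0, 0.002, 0], [0, 0, 0], 30],
  ],
)

```text
clock: 42.45
tcp_pos: [0.4771, 0.2897, 0.1488]
orientation: [2.222, -2.22, 0.001]
contact_force: [-1.2, -3.6, 2.5]
grip_width: 0.0256
```

Call:
arm_command(
  increments=[
    [[0, 0.001, 0], [0, 0, 0], 30],
    [[0, 0.002, 0], [0, 0, 0], 30],
    [[0, 0.002, 0], [0, 0, 0], 30],
    [[0, 0.002, 0], [0, 0, 0], 30],
  ],
)

```text
clock: 42.85
tcp_pos: [0.4772, 0.2898, 0.1487]
orientation: [2.219, -2.22, 0.002]
contact_force: [-0.4, -8.2, 6.1]
grip_width: 0.0256
```

Call:
arm_command(
  increments=[
    [[0, 0.002, 0], [0, 0, 0], 30],
    [[0, 0.003, 0], [0, 0, 0], 30],
    [[0, 0.004, 0], [0, 0, 0], 30],
    [[0, 0.004, 0], [0, 0, 0], 30],
  ],
)

```text
clock: 43.25
tcp_pos: [0.4772, 0.29, 0.1486]
orientation: [2.213, -2.219, 0.006]
contact_force: [-2.3, -17.7, 10.7]
grip_width: 0.0258
```

Call:
arm_command(
  increments=[
    [[0, -0.008, 0], [0, 0, 0], 35],
    [[0, -0.01, 0], [0, 0, 0], 40],
    [[0, -0.01, 0.0], [0, 0, 0], 40],
    [[0, -0.01, 0.03], [0, 0, 0], 40],
    [[0, -0.01, 0.07], [0, 0, 0], 40],
    [[0, -0.01, 0.11], [0, 0, 0], 40],
    [[0.02, -0.05, 0.13], [0, 0, 0], 40],
    [[0.04, -0.09, 0.14], [0, 0, 0], 40],
    [[0.06, -0.13, 0.14], [0, 0, 0], 40],
    [[0.06, -0.17, 0.14], [0, 0, 0], 40],
  ],
)

```text
clock: 44.25
tcp_pos: [0.5392, 0.1258, 0.2896]
orientation: [-2.222, 2.217, -0.003]
contact_force: [-0.1, -0.9, -0.6]
grip_width: 0.0342
```

```bash
python3 - <<'E'
from h import *
o=r.get_obs();print(o['tcp_pos'],o['contact_force'])
snap('scene','s2'); snap('side','d2'); 
a=cv2.imread('pics/s2_raw.png')[140:400,170:480]; b=cv2.imread('pics/d2_raw.png')[140:460,200:450]
h=480
A=cv2.resize(a,(450,377));B=cv2.resize(b,(340,435))
im=np.zeros((435,790,3),np.uint8);im[:377,:450]=A;im[:,450:]=B;cv2.imwrite('pics/f.png',im)
E
```

```text
[0.53924809 0.12577904 0.28956499] [-0.07897499 -0.85576062 -0.58338778]
```

View pics/f.png

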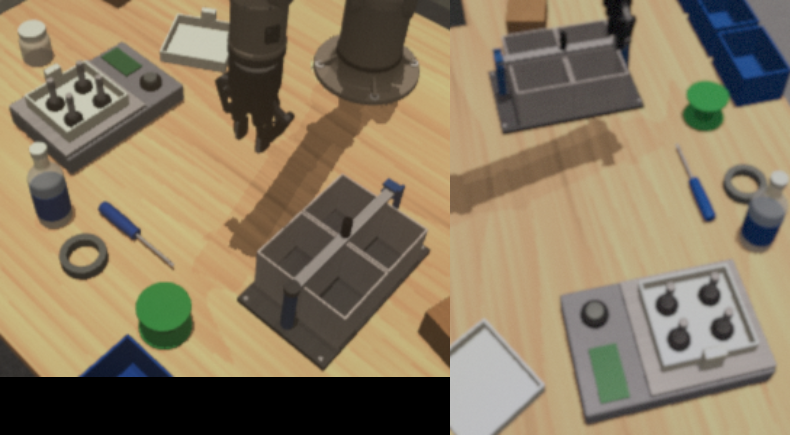

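```bash
python3 - <<'E'
from h import *
R=lambda t:np.array([[np.cos(t),-np.sin(t)],[np.sin(t),np.cos(t)]])
c=np.array([.552,-.3165]);t=np.radians(-1.8)
fx=lambda p:(450+(p[0]-200)*1.36,(p[1]-140)*1.359)
for fn in('d2','s2'):
  im=cv2.imread(f'pics/{fn}_raw.png')
  for hx,hy,z,col in((.075,.07,.09,(0,0,255)),(.1,.095,.06,(255,0,0))):
    q=np.array([pix(fn,[*(c+R(t)@[sx*hx,sy*hy]),z]) for sx,sy in((1,1),(1,-1),(-1,-1),(-1,1))])
    cv2.polylines(im,[np.round(q*16).astype(int)],True,col,1,cv2.LINE_AA,4)
  a=im[320:440,270:450] if fn=='d2' else im[150:270,170:310]
  cv2.imwrite(f'pics/o_{fn}.png',cv2.resize(a,(400,int(400*a.shape[0]/a.shape[1]))))
a=cv2.imread('pics/o_d2.png');b=cv2.imread('pics/o_s2.png');o=np.zeros((345,800,3),np.uint8);o[:a.shape[0],:400]=a;o[:b.shape[0],400:]=b[:345];cv2.imwrite('pics/o.png',o)
E
python3 - <<'E'
from h import *
R=lambda t:np.array([[np.cos(t),-np.sin(t)],[np.sin(t),np.cos(t)]])
def score(fn,hx,hy,z,c,t):
  g=G[fn]; cor=np.array([(1,1),(1,-1),(-1,-1),(-1,1),(1,1)])*[hx,hy]
  pts=np.concatenate([np.linspace(cor[i],cor[i+1],60) for i in range(4)])@R(t).T+c
  q=np.array([pix(fn,[*p,z]) for p in pts]).astype(np.float32)
  return cv2.remap(g,q[:,0].copy(),q[:,1].copy(),1).mean()
G={}
for fn in('d2','s2'):
  m=cv2.GaussianBlur(cv2.imread(f'pics/{fn}_raw.png',0).astype(np.float32),(0,0),1)
  G[fn]=np.hypot(cv2.Sobel(m,5,1,0),cv2.Sobel(m,5,0,1))
def fit(c,S,f):
  out=[]
  for dx in np.arange(-.02,.021,.002):
    for dy in np.arange(-.02,.021,.002):
      for t in np.radians([-5,-3.5,-1.8,0,1.5]):
        out.append((f(np.array([.552+dx,-.3165+dy]),t),.552+dx,-.3165+dy,np.degrees(t)))
  return sorted(out)[::-1][:3]
for S in (['d2'],['s2'],['d2','s2']):
  print(S,'tray',np.round(fit(0,S,lambda c,t:sum(score(s,.075,.07,.09,c,t)+score(s,.071,.066,.09,c,t) for s in S)),4)[:2].tolist(),'plat',np.round(fit(0,S,lambda c,t:sum(score(s,.1,.095,.06,c,t) for s in S)),4)[:2].tolist())
E
```

```text
Still running in the background as job /tmp/bash_jobs.1000/f10e61b8bdcf (pid 1865). You'll get a notice when it ends.
```

```bash
kill -- -$(cat /tmp/bash_jobs.1000/f10e61b8bdcf/pid); python3 - <<'E'
from h import *
G={};M={}
for fn in('d2','s2'):
  m=cv2.GaussianBlur(cv2.imread(f'pics/{fn}_raw.png',0).astype(np.float32),(0,0),1)
  G[fn]=np.hypot(cv2.Sobel(m,5,1,0),cv2.Sobel(m,5,0,1)); M[fn]=KT(fn)
def score(fn,hx,hy,z,c,t):
  K,T=M[fn]; R=np.array([[np.cos(t),-np.sin(t)],[np.sin(t),np.cos(t)]])
  cor=np.array([(1,1),(1,-1),(-1,-1),(-1,1),(1,1)])*[hx,hy]
  p=np.concatenate([np.linspace(cor[i],cor[i+1],50) for i in range(4)])@R.T+c
  q=np.c_[p,np.full(len(p),z)]@T[:3,:3].T+T[:3,3]; q=q@K.T; q=(q[:,:2]/q[:,2:]).astype(np.float32)
  return cv2.remap(G[fn],q[:,0].copy(),q[:,1].copy(),1).mean()
def fit(f):
  return max((f(np.array([.552+dx,-.3165+dy]),np.radians(t)),.552+dx,-.3165+dy,t) for dx in np.arange(-.02,.021,.002) for dy in np.arange(-.02,.021,.002) for t in (-4,-1.8,0))
for S in (['d2'],['s2'],['d2','s2']):
  print(S,np.round(fit(lambda c,t:sum(score(s,.075,.07,.09,c,t)+score(s,.071,.066,.09,c,t) for s in S)),4).tolist(),np.round(fit(lambda c,t:sum(score(s,.1,.095,.06,c,t) for s in S)),4).tolist())
E
```

```text
['d2'] [232.3653, 0.552, -0.3225, -1.8] [79.2782, 0.534, -0.3325, -1.8]
['s2'] [297.138, 0.556, -0.3185, -1.8] [132.1601, 0.554, -0.3225, -1.8]
['d2', 's2'] [478.9864, 0.554, -0.3225, -1.8] [185.1251, 0.554, -0.3225, -1.8]
```

```bash
python3 -c "
from bench import r
o=r.get_obs();print(o['clock'],o['contact_force']);print(r.hand_in())"
```

```text
44.35 [-0.14497     0.02207971  0.14968776]
the job is handed in; nothing more can be done
None
```

The job is done and handed in at 44 s on the robot's clock; the hand-in reports no verdict.

- **Tray:** I lifted the leftmost white tray by its lug and set it on the scale platform. The last two-camera edge fit put the tray and the platform at the same centre and yaw. The side-camera platform fit alone disagreed by about 2 cm; I put that down to weak edges and did not use it.
- **Tare:** I pressed the key while the tray was empty. I judged it fully down because it came to a hard stop at about 42 N. The joint's travel could not be read directly.
- **Feet:** All four pots held a foot. Each foot was lowered until the wrist force showed contact, then released. The last picture shows all four upright in the tray and the pots empty.
- **Keeper bar:** I swung it by its knob to the stop, where it stopped moving as the push rose to about 18 N. The last picture shows it lying in the catch.
- **Rest of the bench:** The last picture shows no disturbance among the bystanders in view, and the robot was touching nothing at hand-in. One last overlay check could not be viewed because the picture limit was reached, so I used the edge fit instead.

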